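Slide one culture dish out of a touching cluster and seat it in the colony counter

TASK

Five closed culture dishes stand pushed together on a steel tray: three in a row and two nested behind them. With a fingertip resting on its lid, slide the middle dish of the row of three out along the tray on the open side, until it is a good finger's breadth (20 mm) clear of the others, then pick it up by its sides and set it gently, level and fully down, into the round recess on the colony counter's stage, and let go. Press, squeeze and set down lightly (the dishes crack at about 20 N), and leave the four other dishes and everything else on the bench where they are.

Things in the scene. Friction and masses are not known exactly. Their poses are not given: they have to be found in the camera images.
- dish_mid_center (a point): the dish to be counted: closed clear culture dish (lid and base act as one piece), 54 mm across, 15 mm high, about 75 g, straight sides, flat lid; middle of the row of three, touching all four others (centres 54.5 mm apart). Point: its centre, 7.5 mm above its underside and below its lid top; z up. A fingertip pressed flat on the lid with 4 to 10 N carries it along; above 20 N, pressed or squeezed, it cracks.
- dish_end1_center (a point): a dish like the first (54 mm across, 15 mm high, about 75 g, cracks above 20 N), at one end of the row of three; the point is its centre, 7.5 mm above the tray. The gaps between the dishes are under 1 mm: no room for a finger.
- dish_end2_center (a point): a dish like the first, at the other end of the row of three; the point is its centre
- dish_rear1_center (a point): a dish like the first, one of the two that nest behind the row of three; the side of the row away from these two is the open side, clear tray for 100 mm; the point is its centre
- dish_rear2_center (a point): a dish like the first, the other of the two that nest behind the row; the point is its centre
- stage (a point): centre of the floor of the round recess in the colony counter's stage plate: 58 mm in diameter, 6 mm deep, white lit floor 48 mm above the bench, plate top 54 mm above the bench; a seated dish stands 9 mm proud of the plate. z up, x towards the counter's back.
- tray_top (a point): middle of the top of the flat steel incubator tray on which the five dishes stand, 280 by 280 mm, no rim, fixed. Trays are not all alike: its top lies 8 to 12 mm above the bench, so the height of the lids must be felt: the stack is hard (0.1 mm deeper adds 2 to 3 N), so touch down at 5 mm/s or slower. z up.
- counter: colony counter, fixed: low pale housing 220 (x) by 200 (y) by 44 mm with a dark stage plate 150 by 180 mm, 10 mm thick, on top; the recess is 25 mm behind the housing's middle. At its back (+x), from 105 mm behind the middle, a thin arm with a folded-away magnifier, 130 mm high. Origin under the housing's middle, on the bench.
- manifold: steel filtration manifold, fixed, on the other side of the dishes from the counter (the two may change places): a tube 200 mm long along its x with two closed funnels 80 mm across, 186 mm high; origin under its centre, on the bench
- cylinder: measuring cylinder standing on a six-sided foot, foot 69 mm over corners, 190 mm high, loose; origin at the centre of its underside; leave alone
- beaker: glass beaker 68 mm across, 85 mm high, loose; origin at the centre of its underside; leave alone
- sample_bottle: white sample bottle with a screw cap, 60 mm across, 125 mm high, loose; origin at the centre of its underside; leave alone
- forceps: steel forceps lying flat, 115 mm long along x, 6 mm high, loose; origin at the middle, on the bench; leave alone
Mind the look-alikes: they are no part of the job. Leave any black or yellow look-alike of the part that bears dish_mid_center alone.

How it is judged:
By the outcome, as a careful person would: the job done as asked, in the order asked, and still so for the second after the job is handed in, with the robot touching nothing.
It also fails if it takes over 72 s, if anything falls off the work surface, if the arm or the gripper's body presses on something with over 40 N, if the wrist force passes 120 N, or if a joint passes its speed limit or range.

ROBOT

A 7-joint arm with a two-finger parallel gripper is mounted at the origin on the work surface. World frame = base frame: x ahead of the robot, y to its left, z up, the work surface at z = 0. Lengths are in m, angles in rad, forces in N, time in s.
With the tool pointing down it reaches from about 0.425 to 0.875 m from the base axis. Payload 4.7 kg.
Tool frame: the origin (TCP) lies at the very end of the fingers, on their centre line; the grasp point (between the pads) lies 19 mm behind it; z points along the fingers, y is the direction in which the jaws open and shut (so a half turn about z gives the same grasp; the last joint's range is limited). The gripper opens to 87 mm and grips with 3 to 60 N. Pads are 19 mm wide; open, the fingers measure 117 mm over their backs; the gripper's body (75 mm by 190 mm) begins 51 mm behind the grasp point.
Start: joints at [0.014, 0.321, -0.07, 1.45, 0.023, 1.371, -0.057], TCP at [0.65, -0, 0.223] pointing down, gripper open.
Joint ranges: [-2.86, 2.86], [-0.3, 2.09], [-1.38, 1.24], [0.06, 2.45], [-1.56, 4.7], [0.09, 2.05], [-2.69, 2.69]. Speed limits (rad/s): [2.57, 2.57, 3.14, 3.14, 3.14, 3.14, 3.14].

INTERFACE

Orientations are given as a rotation vector (axis times angle).
In Python, from bench import ctrl, get_image, camera_info gives the robot as it stands.
- The arm moves only by the tool carry_out, never from a script. Its argument "commands" is a list of rows, each an object of numbers: "tx", "ty", "tz": the shift along the tool's x, y, z in m; "rx", "ry", "rz": the turn, a rotation vector about the tool's x, y, z in rad; "jaw": the opening, from 0 (shut) to 1 (fully open). In form: [{"tx": .., "ty": .., "tz": .., "rx": .., "ry": .., "rz": .., "jaw": ..}, ...]. A call has 1 to 12 rows; each row is the pose to reach, as a shift and turn from the pose commanded when the call began, along the tool's axes at that moment; what a row does not reach only later rows make up. A row lasts 1/8 s, in which the tool goes at most 62.5 mm and 10.7 degrees, less where a joint would pass 70% of its speed; a pose out of reach is approached as far as the arm can. A call with a gripper value outside its range is refused whole. The fingers move at their own pace and stop on an object; "grip_force" is the grip in N (left out, the last holds). Time passes only in rows, so rows that repeat a pose let the fingers close. It gives the time, the measured TCP pose, the force and the opening at its end, in the units of the state.
- ctrl.get_state(): the state, without advancing time (a new reading comes with each control period).
- get_image(name): name is "scene" or "side" or "wrist"; returns the picture (384x512x3 uint8, red, green, blue); there is no depth.
- camera_info(name): a dict with "intrinsics" (3x3 intrinsics, pixels), "R" (3x3) and "t" (3): a world point X has camera coordinates R X + t. Camera axes: x right, y down, z forward; pixel columns grow to the right and rows downward; lengths in m; the calibration is good to about 2 mm. The wrist camera is an equidistant fisheye: a pixel r from the principal point sees the ray r / f radians off the axis. A picture is of the moment at which its call begins: read the wrist's pose just before it. camera_info takes no time and is no camera call; for the wrist camera it gives the pose at the moment of the call.
- ctrl.close_job(): hands the job in, once; it reports no verdict.
The state is a dict: "time": time; "joint_positions": joint angles; "qd": joint speeds; "joint_torque": joint torques, N m; "position": TCP position; "tool_rot": TCP orientation; "ft_force": force on the tool from outside, world axes, zero at the start; "torque": the same for the moment, N m; "grip_width": opening from 0.0 (shut) to 1.0 (fully open).
Only numpy, scipy, OpenCV 4.12 (cv2) and the standard library are available. Lean on these libraries where they do the work, as an engineer would, in place of code of your own. Each camera call takes 0.05 s, during which the arm holds its last target.

## Working session

There is one attempt and no reset: what is moved stays moved. The work goes in short steps, Python scripts to look and compute and a tool call to move; the robot and the scene stay as the last step left them, time stands still between calls to the robot, and variables do not carry over. Pictures are saved under pics/ and viewed, and the job is handed in when it is done.

Besides the shell and the picture viewer there is one more tool, called after "Request:" as name(argument=value, ...) on one line, values as JSON. carry_out: Moves the arm, as the interface text tells. Its arguments: {"type":"object","properties":{"commands":{"type":"array"},"grip_force":{"type":"number"}},"required":["commands"]}

```bash
mkdir -p pics; ls; cat > h.py <<'E'
import numpy as np, cv2
from bench import ctrl, get_image, camera_info
from scipy.spatial.transform import Rotation as Ro
def st():
    s=ctrl.get_state(); print('t',round(s['time'],3),'p',np.round(s['position'],4),'rot',np.round(s['tool_rot'],4),'F',np.round(s['ft_force'],2),'w',round(s['grip_width'],3)); return s
def snap(n,fn):
    ci=camera_info(n); im=get_image(n); cv2.imwrite(f'pics/{fn}.png',im[:,:,::-1]); np.savez(f'pics/{fn}.npz',K=ci['intrinsics'],R=ci['R'],t=ci['t']); return im
def ray(fn,u,v,fish=False):
    d=np.load(f'pics/{fn}.npz');K=d['K'];R=d['R'];t=d['t']
    x=(u-K[0,2])/K[0,0];y=(v-K[1,2])/K[1,1]
    if fish:
        r=np.hypot(x,y);c=np.array([x/r*np.sin(r),y/r*np.sin(r),np.cos(r)]) if r>1e-9 else np.array([0,0,1.])
    else: c=np.array([x,y,1.])
    return -R.T@t, R.T@c
def at(fn,u,v,z,fish=False):
    o,d=ray(fn,u,v,fish); return o+d*(z-o[2])/d[2]
def proj(fn,X,fish=False):
    d=np.load(f'pics/{fn}.npz');K=d['K'];c=d['R']@np.asarray(X,float)+d['t']
    if fish:
        th=np.arctan2(np.hypot(c[0],c[1]),c[2]);k=th/max(np.hypot(c[0],c[1]),1e-12);p=[c[0]*k,c[1]*k]
    else: p=c[:2]/c[2]
    return np.array([K[0,0]*p[0]+K[0,2],K[1,1]*p[1]+K[1,2]])
E
python3 - <<'E'
from h import *
st()
for n in ['scene','side','wrist']:
    snap(n,n+'0'); ci=camera_info(n); print(n,np.round(ci['intrinsics'],1).tolist(),np.round(-ci['R'].T@ci['t'],3))
E
```

```text
pics
t 0.0 p [ 0.6494 -0.      0.2215] rot [-2.2205e+00 -2.2206e+00  2.2000e-03] F [-0.81 -0.31 -0.26] w 0.998
scene [[496.2, 0.0, 246.5], [0.0, 496.2, 183.1], [0.0, 0.0, 1.0]] [ 1.372 -0.35   0.779]
side [[478.9, 0.0, 256.6], [0.0, 478.9, 200.4], [0.0, 0.0, 1.0]] [ 0.333 -0.778  0.827]
wrist [[297.3, 0.0, 255.4], [0.0, 297.3, 193.4], [0.0, 0.0, 1.0]] [0.649 0.071 0.384]
```

View pics/scene0.png

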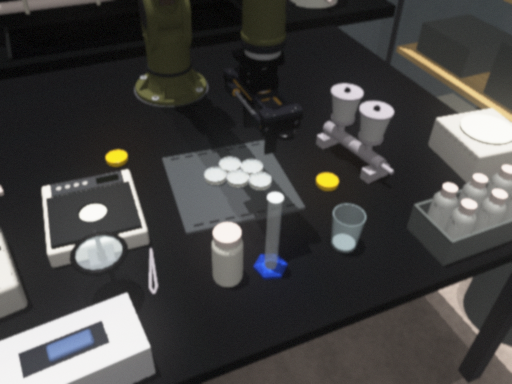

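View pics/side0.png

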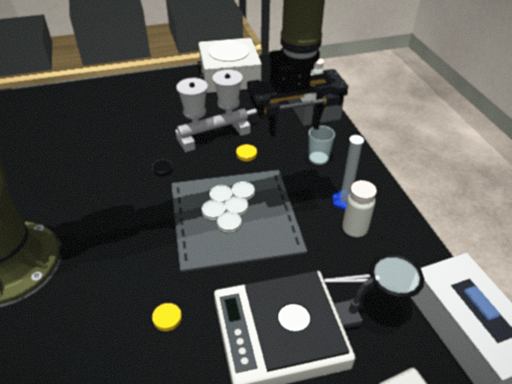

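View pics/wrist0.png

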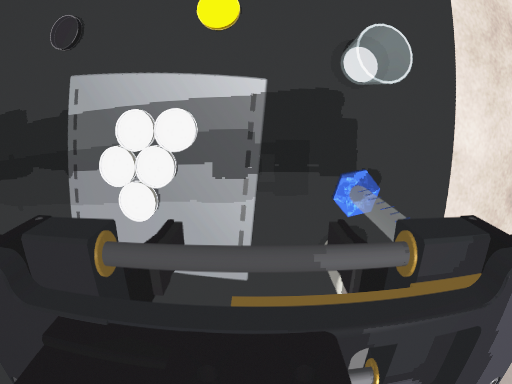

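```bash
python3 - <<'E'
from h import *
im=cv2.imread('pics/wrist0.png'); c=im[60:300,50:300]; cv2.imwrite('pics/w0c.png',cv2.resize(c,None,fx=2.9,fy=2.5*1,interpolation=cv2.INTER_CUBIC)[:600])
im=cv2.imread('pics/side0.png'); c=im[160:280,160:310]; cv2.imwrite('pics/s0c.png',cv2.resize(c,None,fx=5,fy=5,interpolation=cv2.INTER_CUBIC))
im=cv2.imread('pics/side0.png'); c=im[265:384,205:405]; cv2.imwrite('pics/s0d.png',cv2.resize(c,None,fx=4,fy=4,interpolation=cv2.INTER_CUBIC))
E
```

```text
(no output)
```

View pics/w0c.png

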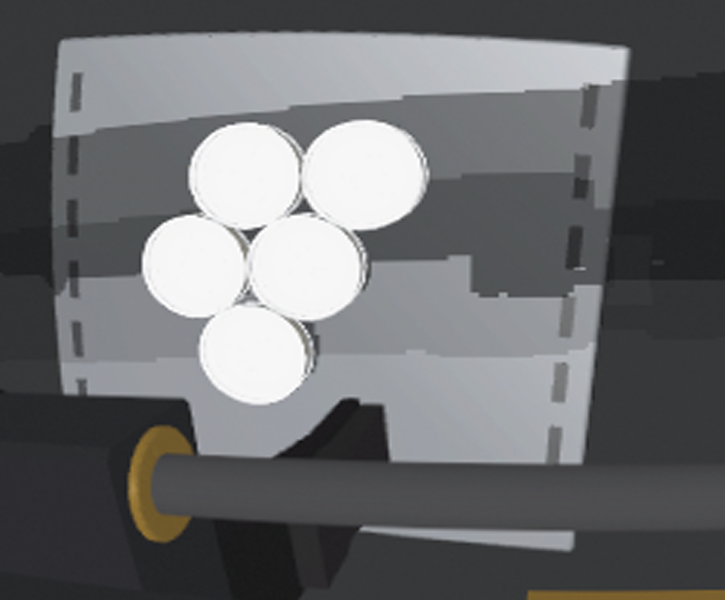

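View pics/s0c.png

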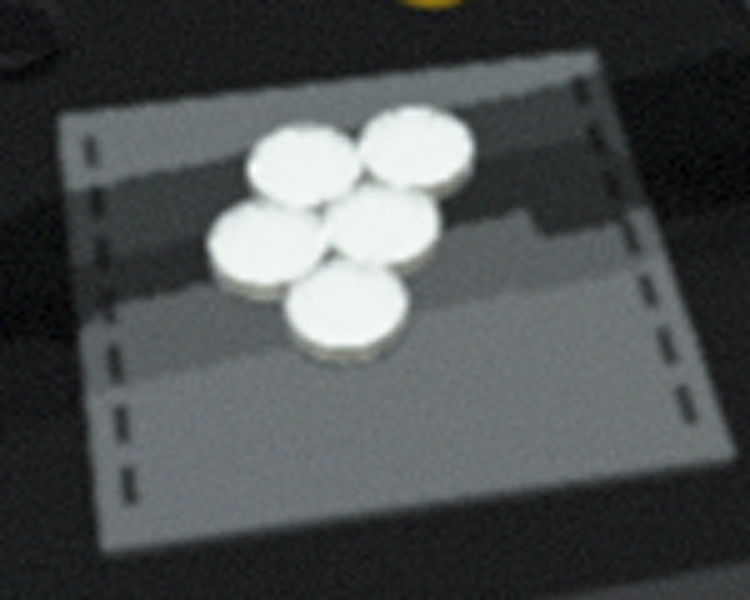

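View pics/s0d.png

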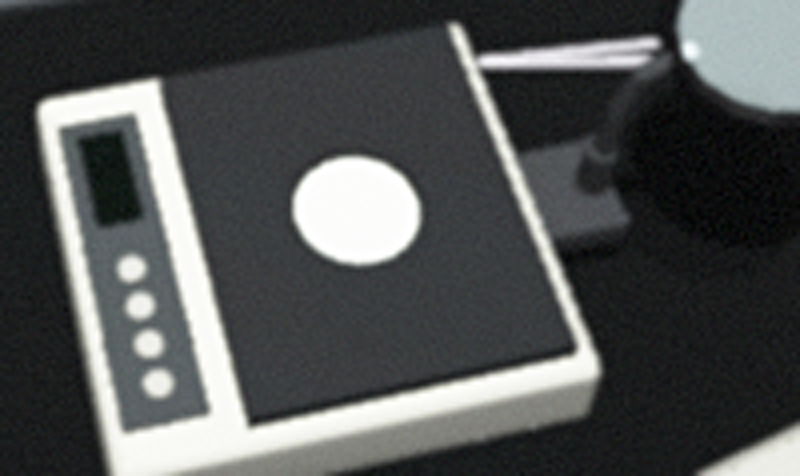

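```bash
cat >> h.py <<'E'
def rect(fn,x0,x1,y0,y1,z,s=2000,fish=True):
    im=cv2.imread(f'pics/{fn}.png');nx=int((x1-x0)*s);ny=int((y1-y0)*s)
    M=np.zeros((ny,nx,2),np.float32)
    for j in range(ny):
        for i in range(nx): M[j,i]=proj(fn,[x0+i/s,y1-j/s,z],fish)
    return cv2.remap(im,M[...,0],M[...,1],cv2.INTER_CUBIC)
E
python3 - <<'E'
from h import *
for u,v in [(245,174),(363,174),(195,266),(306,267),(254,354)]:
    print(np.round(at('wrist0',50+u/2.9,60+v/2.5,.025,True),4))
r=rect('wrist0',.40,.70,0.0,.30,.025); cv2.imwrite('pics/r0.png',r)
print('stage side', at('side0',205+357/4,265+210/4,.048))
for u,v in [(100,550),(735,455),(595,50),(60,115)]: print('tray',np.round(at('side0',160+u/5,160+v/5,.01),3))
for u,v in [(40,105),(450,22),(605,360)]: print('house',np.round(at('side0',205+u/4,265+v/4,.05),3))
E
```

```text
[0.4951 0.0592 0.025 ]
[0.5499 0.0566 0.025 ]
[0.4664 0.0123 0.025 ]
[0.5216 0.0105 0.025 ]
[ 0.4918 -0.0358  0.025 ]
stage side [ 0.5435269  -0.33318237  0.048     ]
tray [ 0.36  -0.135  0.01 ]
tray [ 0.637 -0.161  0.01 ]
tray [0.664 0.116 0.01 ]
tray [0.388 0.142 0.01 ]
house [ 0.415 -0.236  0.05 ]
house [ 0.625 -0.245  0.05 ]
house [ 0.622 -0.435  0.05 ]
```

View pics/r0.png

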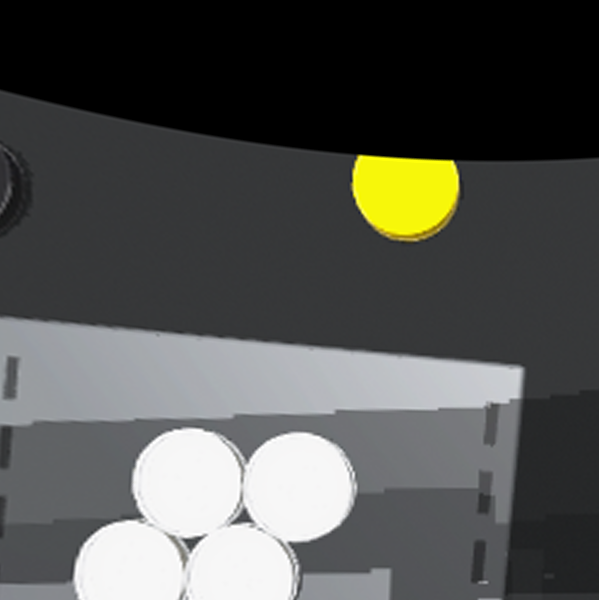

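```bash
python3 - <<'E'
from h import *
P=lambda f,u,v,z,w=False: print(f,u,v,np.round(at(f,u,v,z,w),3))
P('wrist0',357,193,.01,True);P('wrist0',360,65,0.0,True);P('side0',363,188,.125);P('side0',193,88,.186);P('side0',228,78,.186)
P('side0',397,275,.12);P('side0',346,312,.05);P('side0',345,281,0.0)
s=ctrl.get_state();print(Ro.from_rotvec(s['tool_rot']).as_matrix().round(4))
E
```

```text
wrist0 357 193 [ 0.786 -0.028  0.01 ]
wrist0 360 65 [0.787 0.145 0.   ]
side0 363 188 [ 0.774 -0.116  0.125]
side0 193 88 [0.484 0.283 0.186]
side0 228 78 [0.58  0.307 0.186]
side0 397 275 [ 0.735 -0.343  0.12 ]
side0 346 312 [ 0.64 -0.35  0.05]
side0 345 281 [ 0.689 -0.252  0.   ]
[[-0.0e+00  1.0e+00 -1.5e-03]
 [ 1.0e+00  0.0e+00 -1.0e-04]
 [-1.0e-04 -1.5e-03 -1.0e+00]]
```

Request:
carry_out(commands=[{"tx": 0.002, "ty": -0.025, "tz": 0.015, "rz": -0.17, "jaw": 0}, {"tx": 0.004, "ty": -0.05, "tz": 0.03, "rz": -0.34, "jaw": 0}, {"tx": 0.006, "ty": -0.075, "tz": 0.045, "rz": -0.51, "jaw": 0}, {"tx": 0.008, "ty": -0.1, "tz": 0.06, "rz": -0.68, "jaw": 0}, {"tx": 0.01, "ty": -0.12, "tz": 0.075, "rz": -0.85, "jaw": 0}, {"tx": 0.0105, "ty": -0.128, "tz": 0.09, "rz": -1.01, "jaw": 0}, {"tx": 0.0105, "ty": -0.128, "tz": 0.1, "rz": -1.01, "jaw": 0}, {"tx": 0.0105, "ty": -0.128, "tz": 0.1, "rz": -1.01, "jaw": 0}, {"tx": 0.0105, "ty": -0.128, "tz": 0.1, "rz": -1.01, "jaw": 0}])

```text
invalid input
```

Request:
carry_out(commands=[{"tx": 0.002, "ty": -0.025, "tz": 0.015, "rx": 0.0, "ry": 0.0, "rz": -0.17, "jaw": 0.0}, {"tx": 0.004, "ty": -0.05, "tz": 0.03, "rx": 0.0, "ry": 0.0, "rz": -0.34, "jaw": 0.0}, {"tx": 0.006, "ty": -0.075, "tz": 0.045, "rx": 0.0, "ry": 0.0, "rz": -0.51, "jaw": 0.0}, {"tx": 0.008, "ty": -0.1, "tz": 0.06, "rx": 0.0, "ry": 0.0, "rz": -0.68, "jaw": 0.0}, {"tx": 0.01, "ty": -0.12, "tz": 0.075, "rx": 0.0, "ry": 0.0, "rz": -0.85, "jaw": 0.0}, {"tx": 0.0105, "ty": -0.128, "tz": 0.09, "rx": 0.0, "ry": 0.0, "rz": -1.01, "jaw": 0.0}, {"tx": 0.0105, "ty": -0.128, "tz": 0.1, "rx": 0.0, "ry": 0.0, "rz": -1.01, "jaw": 0.0}, {"tx": 0.0105, "ty": -0.128, "tz": 0.1, "rx": 0.0, "ry": 0.0, "rz": -1.01, "jaw": 0.0}], grip_force=10)

```text
time: 1.15
position: [0.5218, 0.0103, 0.1219]
tool_rot: [-0.873, -3.017, 0.001]
ft_force: [0.1, 0.7, -0.3]
grip_width: 0.173
```

```bash
python3 - <<'E'
from h import *
st(); snap('wrist','wrist1')
E
```

```text
t 1.15 p [0.5218 0.0103 0.1219] rot [-8.7330e-01 -3.0166e+00  5.0000e-04] F [ 0.12  0.7  -0.35] w 0.173
```

View pics/wrist1.png

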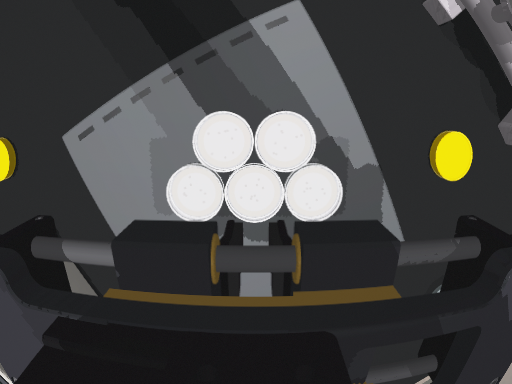

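```bash
python3 - <<'E'
from h import *
im=cv2.imread('pics/wrist1.png'); c=im[100:240,150:360]; cv2.imwrite('pics/w1c.png',cv2.resize(c,None,fx=3.8,fy=3.8,interpolation=cv2.INTER_CUBIC))
E
```

```text
(no output)
```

View pics/w1c.png

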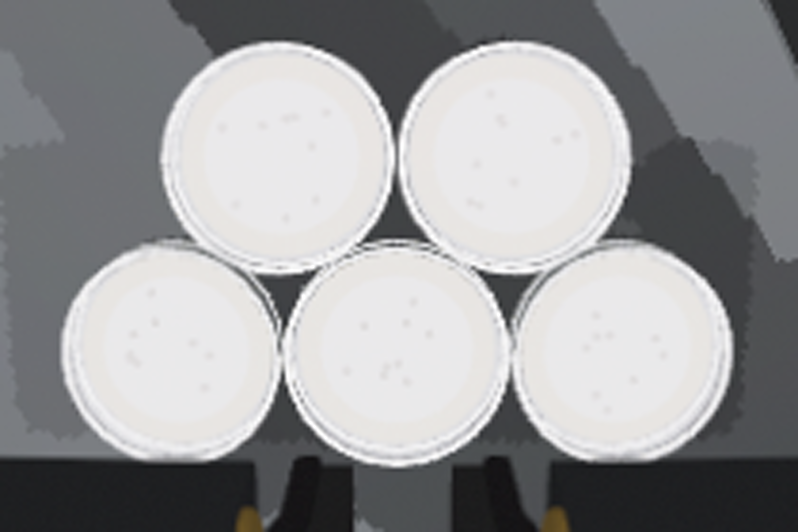

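```bash
python3 - <<'E'
from h import *
A=[at('wrist1',150+u/3.8,100+v/3.8,.025,True) for u,v in [(170,352),(398,350),(625,352),(281,155),(513,155)]]
for a in A: print(np.round(a,4))
d=A[2]-A[0];print(np.degrees(np.arctan2(d[1],d[0])),np.linalg.norm(d)/2)
E
```

```text
[ 0.49   -0.0346  0.025 ]
[0.5189 0.0121 0.025 ]
[0.5484 0.058  0.025 ]
[0.4653 0.0141 0.025 ]
[0.4938 0.0592 0.025 ]
57.75505936407864 0.05473717691049252
```

Request:
carry_out(commands=[{"tx": 0.0, "ty": 0.0, "tz": 0.02, "rx": 0.0, "ry": 0.0, "rz": 0.0, "jaw": 0.0}, {"tx": 0.0, "ty": 0.0, "tz": 0.04, "rx": 0.0, "ry": 0.0, "rz": 0.0, "jaw": 0.0}, {"tx": 0.0, "ty": 0.0, "tz": 0.06, "rx": 0.0, "ry": 0.0, "rz": 0.0, "jaw": 0.0}, {"tx": 0.0, "ty": 0.0, "tz": 0.075, "rx": 0.0, "ry": 0.0, "rz": 0.0, "jaw": 0.0}, {"tx": 0.0, "ty": 0.0, "tz": 0.082, "rx": 0.0, "ry": 0.0, "rz": 0.0, "jaw": 0.0}, {"tx": 0.0, "ty": 0.0, "tz": 0.086, "rx": 0.0, "ry": 0.0, "rz": 0.0, "jaw": 0.0}, {"tx": 0.0, "ty": 0.0, "tz": 0.087, "rx": 0.0, "ry": 0.0, "rz": 0.0, "jaw": 0.0}, {"tx": 0.0, "ty": 0.0, "tz": 0.087, "rx": 0.0, "ry": 0.0, "rz": 0.0, "jaw": 0.0}])

```text
time: 2.2
position: [0.5224, 0.0104, 0.036]
tool_rot: [0.869, 3.018, 0.0]
ft_force: [0.1, 0.3, 0.2]
grip_width: 0.01
```

Request:
carry_out(commands=[{"tx": 0.001, "ty": 0.0, "tz": 0.002, "rx": 0.0, "ry": 0.0, "rz": 0.0, "jaw": 0.0}, {"tx": 0.002, "ty": 0.0, "tz": 0.004, "rx": 0.0, "ry": 0.0, "rz": 0.0, "jaw": 0.0}, {"tx": 0.003, "ty": 0.0, "tz": 0.006, "rx": 0.0, "ry": 0.0, "rz": 0.0, "jaw": 0.0}, {"tx": 0.003, "ty": 0.0, "tz": 0.007, "rx": 0.0, "ry": 0.0, "rz": 0.0, "jaw": 0.0}, {"tx": 0.003, "ty": 0.0, "tz": 0.0075, "rx": 0.0, "ry": 0.0, "rz": 0.0, "jaw": 0.0}])

```text
time: 2.82
position: [0.5195, 0.012, 0.028]
tool_rot: [-0.869, -3.019, 0.0]
ft_force: [0.1, -0.8, -0.0]
grip_width: 0.007
```

Request:
carry_out(commands=[{"tx": 0.0, "ty": 0.0, "tz": 0.0002, "rx": 0.0, "ry": 0.0, "rz": 0.0, "jaw": 0.0}, {"tx": 0.0, "ty": 0.0, "tz": 0.0004, "rx": 0.0, "ry": 0.0, "rz": 0.0, "jaw": 0.0}])

```text
time: 3.08
position: [0.5196, 0.012, 0.0277]
tool_rot: [0.869, 3.019, 0.0]
ft_force: [0.5, -0.2, 0.0]
grip_width: 0.004
```

Request:
carry_out(commands=[{"tx": 0.0, "ty": 0.0, "tz": 0.0002, "rx": 0.0, "ry": 0.0, "rz": 0.0, "jaw": 0.0}, {"tx": 0.0, "ty": 0.0, "tz": 0.0004, "rx": 0.0, "ry": 0.0, "rz": 0.0, "jaw": 0.0}])

```text
time: 3.32
position: [0.5195, 0.0121, 0.0273]
tool_rot: [0.869, 3.019, -0.0]
ft_force: [0.4, -0.0, -0.6]
grip_width: 0.006
```

Request:
carry_out(commands=[{"tx": 0.0, "ty": 0.0, "tz": 0.0001, "rx": 0.0, "ry": 0.0, "rz": 0.0, "jaw": 0.0}, {"tx": 0.0, "ty": 0.0, "tz": 0.0003, "rx": 0.0, "ry": 0.0, "rz": 0.0, "jaw": 0.0}])

```text
time: 3.58
position: [0.5195, 0.0121, 0.027]
tool_rot: [0.869, 3.019, -0.0]
ft_force: [-0.1, 0.9, -0.1]
grip_width: 0.01
```

Request:
carry_out(commands=[{"tx": 0.0, "ty": 0.0, "tz": 0.0002, "rx": 0.0, "ry": 0.0, "rz": 0.0, "jaw": 0.0}, {"tx": 0.0, "ty": 0.0, "tz": 0.0004, "rx": 0.0, "ry": 0.0, "rz": 0.0, "jaw": 0.0}])

```text
time: 3.82
position: [0.5195, 0.0121, 0.0269]
tool_rot: [0.869, 3.019, -0.0]
ft_force: [-1.9, 0.6, 4.7]
grip_width: -0.0
```

Request:
carry_out(commands=[{"tx": 0.0, "ty": 0.0, "tz": 0.0, "rx": 0.0, "ry": 0.0, "rz": 0.0, "jaw": 0.0}])

```text
time: 3.95
position: [0.5195, 0.012, 0.0269]
tool_rot: [0.869, 3.019, -0.0]
ft_force: [-1.5, 0.1, 4.1]
grip_width: 0.008
```

Request:
carry_out(commands=[{"tx": 0.0, "ty": 0.0, "tz": 0.0001, "rx": 0.0, "ry": 0.0, "rz": 0.0, "jaw": 0.0}, {"tx": -0.001, "ty": 0.0, "tz": 0.0001, "rx": 0.0, "ry": 0.0, "rz": 0.0, "jaw": 0.0}, {"tx": -0.002, "ty": 0.0, "tz": 0.0001, "rx": 0.0, "ry": 0.0, "rz": 0.0, "jaw": 0.0}, {"tx": -0.004, "ty": 0.0, "tz": 0.0001, "rx": 0.0, "ry": 0.0, "rz": 0.0, "jaw": 0.0}])

```text
time: 4.45
position: [0.5231, 0.0105, 0.0269]
tool_rot: [0.869, 3.019, 0.001]
ft_force: [-1.5, 1.1, 4.7]
grip_width: 0.009
```

Request:
carry_out(commands=[{"tx": -0.002, "ty": 0.0, "tz": 5e-05, "rx": 0.0, "ry": 0.0, "rz": 0.0, "jaw": 0.0}, {"tx": -0.004, "ty": 0.0, "tz": 0.0001, "rx": 0.0, "ry": 0.0, "rz": 0.0, "jaw": 0.0}, {"tx": -0.006, "ty": 0.0, "tz": 0.0001, "rx": 0.0, "ry": 0.0, "rz": 0.0, "jaw": 0.0}, {"tx": -0.008, "ty": 0.0, "tz": 0.0001, "rx": 0.0, "ry": 0.0, "rz": 0.0, "jaw": 0.0}])

```text
time: 4.95
position: [0.5299, 0.0064, 0.0269]
tool_rot: [0.869, 3.019, 0.001]
ft_force: [-2.0, 0.5, 6.1]
grip_width: 0.006
```

```bash
python3 - <<'E'
from h import *
st(); snap('wrist','wrist2')
im=cv2.imread('pics/wrist2.png'); c=im[150:330,130:390]; cv2.imwrite('pics/w2c.png',cv2.resize(c,None,fx=3,fy=3,interpolation=cv2.INTER_CUBIC))
E
```

```text
t 4.95 p [0.5299 0.0064 0.0269] rot [8.6890e-01 3.0188e+00 1.3000e-03] F [-2.01  0.55  6.09] w 0.006
```

View pics/w2c.png

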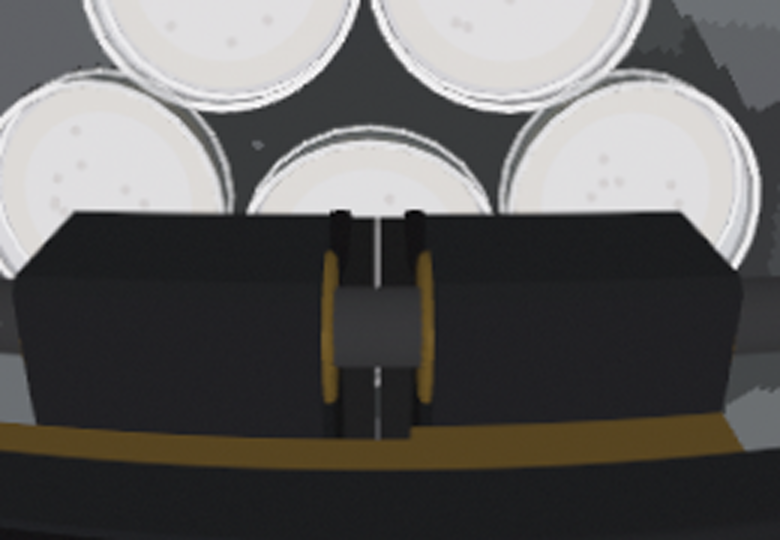

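The middle dish (lid top edge at about (370,128) in the crop) is moving forward, and the neighbours are staying put. I'll continue the slide.

Request:
carry_out(commands=[{"tx": -0.002, "ty": 0.0, "tz": 0.0, "rx": 0.0, "ry": 0.0, "rz": 0.0, "jaw": 0.0}, {"tx": -0.004, "ty": 0.0, "tz": 0.0, "rx": 0.0, "ry": 0.0, "rz": 0.0, "jaw": 0.0}, {"tx": -0.006, "ty": 0.0, "tz": 0.0, "rx": 0.0, "ry": 0.0, "rz": 0.0, "jaw": 0.0}, {"tx": -0.008, "ty": 0.0, "tz": 0.0, "rx": 0.0, "ry": 0.0, "rz": 0.0, "jaw": 0.0}, {"tx": -0.01, "ty": 0.0, "tz": 0.0, "rx": 0.0, "ry": 0.0, "rz": 0.0, "jaw": 0.0}])

```text
time: 5.62
position: [0.5384, 0.0011, 0.0269]
tool_rot: [0.869, 3.019, 0.001]
ft_force: [-2.2, 1.0, 4.9]
grip_width: 0.007
```

Request:
carry_out(commands=[{"tx": -0.002, "ty": 0.0, "tz": 5e-05, "rx": 0.0, "ry": 0.0, "rz": 0.0, "jaw": 0.0}, {"tx": -0.004, "ty": 0.0, "tz": 5e-05, "rx": 0.0, "ry": 0.0, "rz": 0.0, "jaw": 0.0}, {"tx": -0.006, "ty": 0.0, "tz": 5e-05, "rx": 0.0, "ry": 0.0, "rz": 0.0, "jaw": 0.0}, {"tx": -0.008, "ty": 0.0, "tz": 0.0001, "rx": 0.0, "ry": 0.0, "rz": 0.0, "jaw": 0.0}, {"tx": -0.01, "ty": 0.0, "tz": 0.0001, "rx": 0.0, "ry": 0.0, "rz": 0.0, "jaw": 0.0}])

```text
time: 6.25
position: [0.5469, -0.0042, 0.0269]
tool_rot: [0.869, 3.019, 0.001]
ft_force: [-2.2, 1.0, 7.7]
grip_width: 0.007
```

Request:
carry_out(commands=[{"tx": -0.002, "ty": 0.0, "tz": 0.0, "rx": 0.0, "ry": 0.0, "rz": 0.0, "jaw": 0.0}, {"tx": -0.004, "ty": 0.0, "tz": 0.0, "rx": 0.0, "ry": 0.0, "rz": 0.0, "jaw": 0.0}, {"tx": -0.006, "ty": 0.0, "tz": 0.0, "rx": 0.0, "ry": 0.0, "rz": 0.0, "jaw": 0.0}, {"tx": -0.008, "ty": 0.0, "tz": 0.0, "rx": 0.0, "ry": 0.0, "rz": 0.0, "jaw": 0.0}, {"tx": -0.01, "ty": 0.0, "tz": 0.0, "rx": 0.0, "ry": 0.0, "rz": 0.0, "jaw": 0.0}])

```text
time: 6.88
position: [0.5553, -0.0095, 0.0269]
tool_rot: [0.869, 3.019, 0.001]
ft_force: [-2.3, 2.0, 6.2]
grip_width: 0.001
```

Request:
carry_out(commands=[{"tx": -0.002, "ty": 0.0, "tz": 0.0, "rx": 0.0, "ry": 0.0, "rz": 0.0, "jaw": 0.0}, {"tx": -0.004, "ty": 0.0, "tz": 0.0, "rx": 0.0, "ry": 0.0, "rz": 0.0, "jaw": 0.0}, {"tx": -0.006, "ty": 0.0, "tz": 0.0, "rx": 0.0, "ry": 0.0, "rz": 0.0, "jaw": 0.0}, {"tx": -0.008, "ty": 0.0, "tz": 0.0, "rx": 0.0, "ry": 0.0, "rz": 0.0, "jaw": 0.0}, {"tx": -0.01, "ty": 0.0, "tz": 0.0, "rx": 0.0, "ry": 0.0, "rz": 0.0, "jaw": 0.0}])

```text
time: 7.5
position: [0.5638, -0.0148, 0.0269]
tool_rot: [0.869, 3.019, 0.001]
ft_force: [-1.3, 2.1, 5.0]
grip_width: 0.01
```

Request:
carry_out(commands=[{"tx": -0.002, "ty": 0.0, "tz": 5e-05, "rx": 0.0, "ry": 0.0, "rz": 0.0, "jaw": 0.0}, {"tx": -0.004, "ty": 0.0, "tz": 5e-05, "rx": 0.0, "ry": 0.0, "rz": 0.0, "jaw": 0.0}, {"tx": -0.006, "ty": 0.0, "tz": 5e-05, "rx": 0.0, "ry": 0.0, "rz": 0.0, "jaw": 0.0}, {"tx": -0.008, "ty": 0.0, "tz": 5e-05, "rx": 0.0, "ry": 0.0, "rz": 0.0, "jaw": 0.0}, {"tx": -0.01, "ty": 0.0, "tz": 5e-05, "rx": 0.0, "ry": 0.0, "rz": 0.0, "jaw": 0.0}, {"tx": -0.01, "ty": 0.0, "tz": 5e-05, "rx": 0.0, "ry": 0.0, "rz": 0.0, "jaw": 0.0}])

```text
time: 8.25
position: [0.5726, -0.0203, 0.0269]
tool_rot: [0.869, 3.018, 0.001]
ft_force: [-1.2, 1.1, 5.0]
grip_width: 0.006
```

Request:
carry_out(commands=[{"tx": 0.0, "ty": 0.0, "tz": -0.002, "rx": 0.0, "ry": 0.0, "rz": 0.0, "jaw": 0.0}, {"tx": 0.0, "ty": 0.0, "tz": -0.01, "rx": 0.0, "ry": 0.0, "rz": 0.0, "jaw": 0.0}, {"tx": 0.01, "ty": 0.0, "tz": -0.03, "rx": 0.0, "ry": 0.0, "rz": 0.0, "jaw": 1.0}, {"tx": 0.0, "ty": 0.0, "tz": -0.055, "rx": 0.0, "ry": 0.0, "rz": 0.0, "jaw": 1.0}, {"tx": 0.0, "ty": 0.0, "tz": -0.08, "rx": 0.0, "ry": 0.0, "rz": 0.0, "jaw": 1.0}, {"tx": 0.0, "ty": 0.0, "tz": -0.09, "rx": 0.0, "ry": 0.0, "rz": 0.0, "jaw": 1.0}, {"tx": 0.0, "ty": 0.0, "tz": -0.09, "rx": 0.0, "ry": 0.0, "rz": 0.0, "jaw": 1.0}, {"tx": 0.0, "ty": 0.0, "tz": -0.09, "rx": 0.0, "ry": 0.0, "rz": 0.0, "jaw": 1.0}])

```text
time: 9.25
position: [0.5711, -0.0209, 0.1151]
tool_rot: [-0.869, -3.017, 0.001]
ft_force: [-0.6, 0.2, -0.5]
grip_width: 0.602
```

```bash
python3 - <<'E'
from h import *
st(); snap('wrist','wrist3'); snap('side','side3')
im=cv2.imread('pics/wrist3.png'); c=im[90:290,130:390]; cv2.imwrite('pics/w3c.png',cv2.resize(c,None,fx=3,fy=3,interpolation=cv2.INTER_CUBIC))
E
```

```text
t 9.25 p [ 0.5711 -0.0209  0.1151] rot [-8.6880e-01 -3.0172e+00  8.0000e-04] F [-0.56  0.2  -0.47] w 0.602
```

View pics/w3c.png

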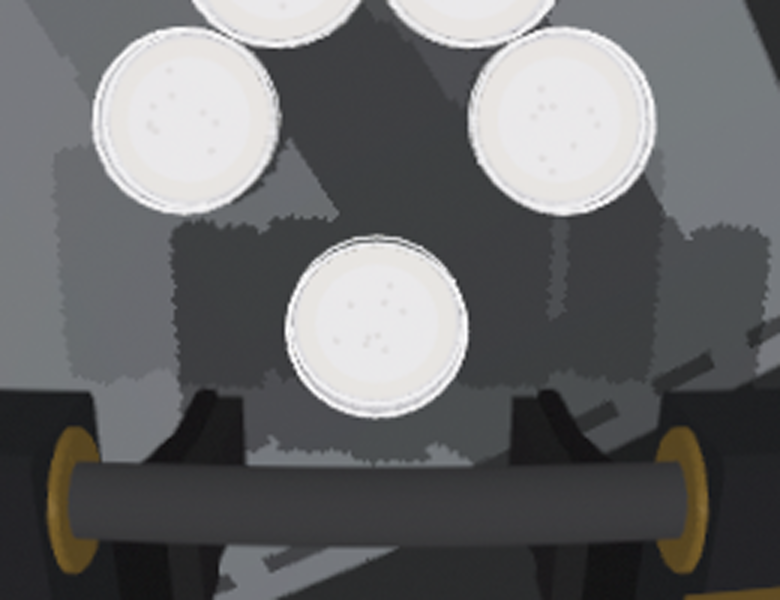

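View pics/side3.png

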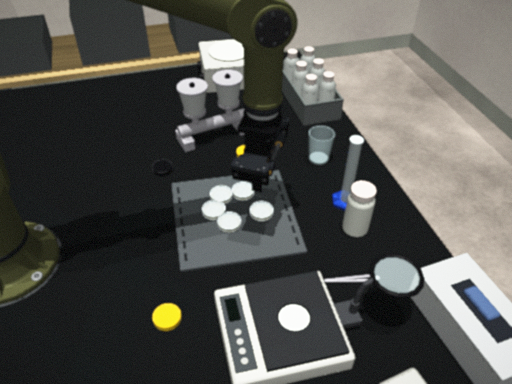

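```bash
python3 - <<'E'
from h import *
A=[at('wrist3',130+u/3,90+v/3,.0268,True) for u,v in [(186,120),(561,120),(377,326)]]
for a in A: print(np.round(a,4))
print([np.linalg.norm(a-A[2])-.054 for a in A[:2]])
th=np.radians(57.87); ty=np.array([np.cos(th),np.sin(th)]); tx=np.array([-np.sin(th),np.cos(th)])
d=A[2][:2]-np.array([.5711,-.0209]);print('tool dx,dy',d@tx,d@ty)
E
```

```text
[ 0.4917 -0.0342  0.0268]
[0.5482 0.0559 0.0268]
[ 0.5717 -0.0204  0.0268]
[np.float64(0.027253863156033113), np.float64(0.02585811771619912)]
tool dx,dy -0.0002858454431773892 0.0007484012624585713
```

Request:
carry_out(commands=[{"tx": 0.0, "ty": 0.0005, "tz": 0.01, "rx": 0.0, "ry": 0.0, "rz": 0.0, "jaw": 1.0}, {"tx": 0.0, "ty": 0.0005, "tz": 0.02, "rx": 0.0, "ry": 0.0, "rz": 0.0, "jaw": 1.0}, {"tx": 0.0, "ty": 0.0005, "tz": 0.03, "rx": 0.0, "ry": 0.0, "rz": 0.0, "jaw": 1.0}, {"tx": 0.0, "ty": 0.0005, "tz": 0.04, "rx": 0.0, "ry": 0.0, "rz": 0.0, "jaw": 1.0}, {"tx": 0.0, "ty": 0.0005, "tz": 0.05, "rx": 0.0, "ry": 0.0, "rz": 0.0, "jaw": 1.0}, {"tx": 0.0, "ty": 0.0005, "tz": 0.055, "rx": 0.0, "ry": 0.0, "rz": 0.0, "jaw": 1.0}, {"tx": 0.0, "ty": 0.0005, "tz": 0.055, "rx": 0.0, "ry": 0.0, "rz": 0.0, "jaw": 1.0}])

```text
time: 10.22
position: [0.572, -0.0205, 0.0608]
tool_rot: [-0.869, -3.018, 0.0]
ft_force: [-0.6, 0.1, 0.2]
grip_width: 0.999
```

Request:
carry_out(commands=[{"tx": 0.0, "ty": 0.0, "tz": 0.01, "rx": 0.0, "ry": 0.0, "rz": 0.0, "jaw": 1.0}, {"tx": 0.0, "ty": 0.0, "tz": 0.02, "rx": 0.0, "ry": 0.0, "rz": 0.0, "jaw": 1.0}, {"tx": 0.0, "ty": 0.0, "tz": 0.03, "rx": 0.0, "ry": 0.0, "rz": 0.0, "jaw": 1.0}, {"tx": 0.0, "ty": 0.0, "tz": 0.036, "rx": 0.0, "ry": 0.0, "rz": 0.0, "jaw": 1.0}, {"tx": 0.0, "ty": 0.0, "tz": 0.039, "rx": 0.0, "ry": 0.0, "rz": 0.0, "jaw": 1.0}, {"tx": 0.0, "ty": 0.0, "tz": 0.0405, "rx": 0.0, "ry": 0.0, "rz": 0.0, "jaw": 1.0}, {"tx": 0.0, "ty": 0.0, "tz": 0.0405, "rx": 0.0, "ry": 0.0, "rz": 0.0, "jaw": 1.0}], grip_force=6)

```text
time: 11.1
position: [0.5724, -0.0205, 0.0209]
tool_rot: [0.869, 3.019, 0.0]
ft_force: [-1.1, 0.2, 0.3]
grip_width: 0.999
```

```bash
python3 - <<'E'
from h import *
st(); snap('wrist','wrist4')
im=cv2.imread('pics/wrist4.png'); c=im[130:330,120:390]; cv2.imwrite('pics/w4c.png',cv2.resize(c,None,fx=2.9,fy=2.9,interpolation=cv2.INTER_CUBIC))
E
```

```text
t 11.1 p [ 0.5724 -0.0205  0.0209] rot [8.6930e-01 3.0185e+00 1.0000e-04] F [-1.09  0.19  0.28] w 0.999
```

View pics/w4c.png

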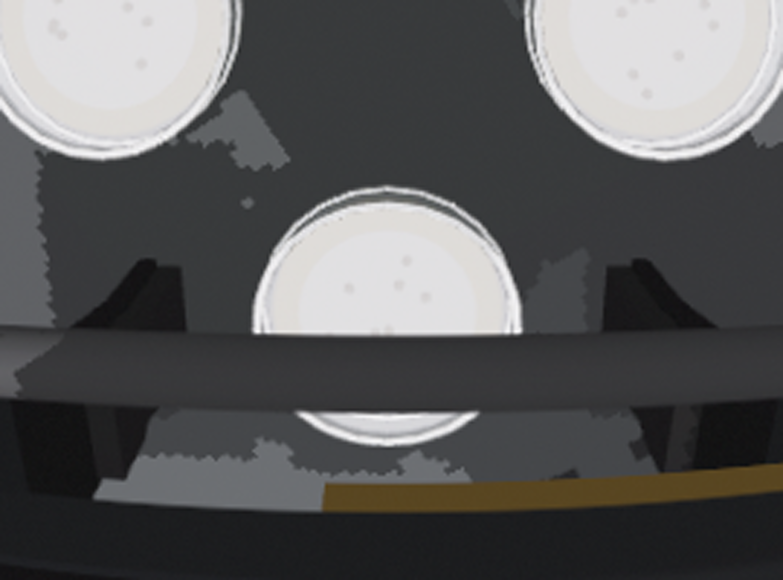

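Request:
carry_out(commands=[{"tx": 0.0, "ty": -0.0008, "tz": 0.001, "rx": 0.0, "ry": 0.0, "rz": 0.0, "jaw": 0.9}, {"tx": 0.0, "ty": -0.0008, "tz": 0.001, "rx": 0.0, "ry": 0.0, "rz": 0.0, "jaw": 0.8}, {"tx": 0.0, "ty": -0.0008, "tz": 0.001, "rx": 0.0, "ry": 0.0, "rz": 0.0, "jaw": 0.72}, {"tx": 0.0, "ty": -0.0008, "tz": 0.001, "rx": 0.0, "ry": 0.0, "rz": 0.0, "jaw": 0.68}, {"tx": 0.0, "ty": -0.0008, "tz": 0.001, "rx": 0.0, "ry": 0.0, "rz": 0.0, "jaw": 0.65}, {"tx": 0.0, "ty": -0.0008, "tz": 0.001, "rx": 0.0, "ry": 0.0, "rz": 0.0, "jaw": 0.62}, {"tx": 0.0, "ty": -0.0008, "tz": 0.001, "rx": 0.0, "ry": 0.0, "rz": 0.0, "jaw": 0.55}, {"tx": 0.0, "ty": -0.0008, "tz": 0.001, "rx": 0.0, "ry": 0.0, "rz": 0.0, "jaw": 0.5}, {"tx": 0.0, "ty": -0.0008, "tz": 0.001, "rx": 0.0, "ry": 0.0, "rz": 0.0, "jaw": 0.5}], grip_force=6)

```text
time: 12.28
position: [0.5718, -0.0212, 0.0197]
tool_rot: [0.869, 3.019, -0.0]
ft_force: [-0.5, -0.7, -0.2]
grip_width: 0.615
```

Request:
carry_out(commands=[{"tx": 0.0, "ty": 0.0, "tz": -0.001, "rx": 0.0, "ry": 0.0, "rz": 0.0, "jaw": 0.5}, {"tx": 0.0, "ty": 0.0, "tz": -0.004, "rx": 0.0, "ry": 0.0, "rz": 0.0, "jaw": 0.5}, {"tx": 0.0, "ty": 0.0, "tz": -0.01, "rx": 0.0, "ry": 0.0, "rz": 0.0, "jaw": 0.5}, {"tx": 0.0, "ty": 0.0, "tz": -0.02, "rx": 0.0, "ry": 0.0, "rz": 0.0, "jaw": 0.5}, {"tx": 0.0, "ty": 0.0, "tz": -0.035, "rx": 0.0, "ry": 0.0, "rz": 0.0, "jaw": 0.5}, {"tx": 0.0, "ty": 0.0, "tz": -0.05, "rx": 0.0, "ry": 0.0, "rz": 0.0, "jaw": 0.5}, {"tx": 0.0, "ty": 0.0, "tz": -0.065, "rx": 0.0, "ry": 0.0, "rz": 0.0, "jaw": 0.5}, {"tx": 0.0, "ty": 0.0, "tz": -0.08, "rx": 0.0, "ry": 0.0, "rz": 0.0, "jaw": 0.5}, {"tx": 0.0, "ty": 0.0, "tz": -0.09, "rx": 0.0, "ry": 0.0, "rz": 0.0, "jaw": 0.5}, {"tx": 0.0, "ty": 0.0, "tz": -0.09, "rx": 0.0, "ry": 0.0, "rz": 0.0, "jaw": 0.5}])

```text
time: 13.52
position: [0.5724, -0.0212, 0.1107]
tool_rot: [0.869, 3.017, 0.001]
ft_force: [0.2, 0.2, -1.2]
grip_width: 0.618
```

```bash
python3 - <<'E'
from h import *
st(); snap('wrist','wrist5'); snap('side','side5')
im=cv2.imread('pics/wrist5.png'); c=im[150:350,120:390]; cv2.imwrite('pics/w5c.png',cv2.resize(c,None,fx=2.9,fy=2.9,interpolation=cv2.INTER_CUBIC))
im=cv2.imread('pics/side5.png'); c=im[110:270,170:370]; cv2.imwrite('pics/s5c.png',cv2.resize(c,None,fx=3.5,fy=3.5,interpolation=cv2.INTER_CUBIC))
E
```

```text
t 13.525 p [ 0.5724 -0.0212  0.1107] rot [8.6890e-01 3.0172e+00 6.0000e-04] F [ 0.15  0.24 -1.2 ] w 0.618
```

View pics/w5c.png

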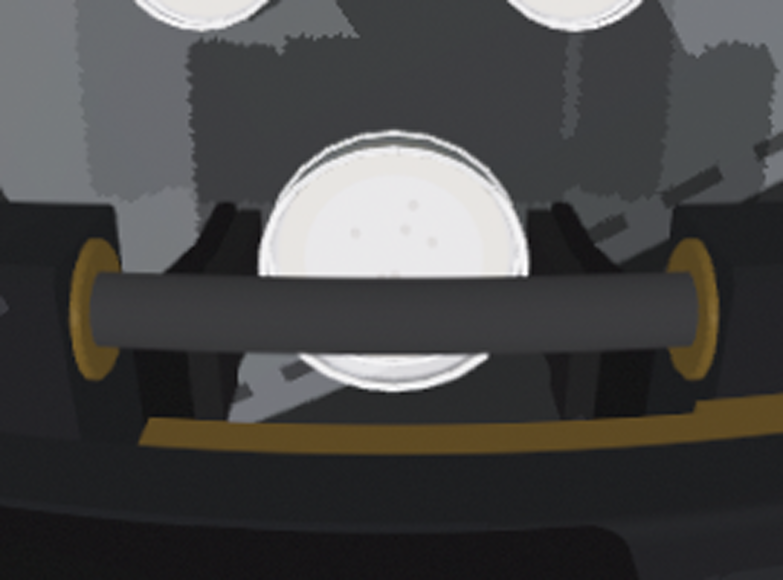

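View pics/s5c.png

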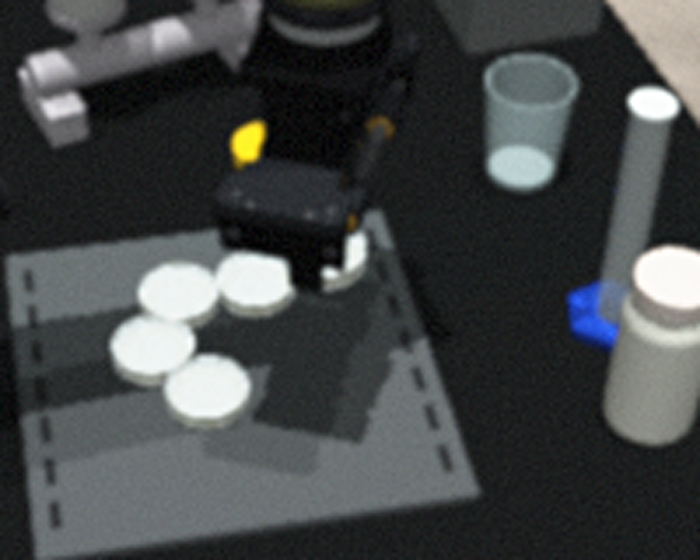

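```bash
cat >> h.py <<'E'
def tool(fn,u,v,z,s,w=True):
    R=Ro.from_rotvec(s['tool_rot']).as_matrix()
    return R.T@(at(fn,u,v,z,w)-np.array(s['position']))
E
python3 - <<'E'
from h import *
s=st()
for n,u,v,z in [('front lid',392,391,.1178),('rear lid?',392,148,.1178),('rear lid131',392,131,.1178),('rear base',392,131,.1028),('L',259,270,.1178),('R',527,270,.1178)]:
    print(n,np.round(tool('wrist5',120+u/2.9,150+v/2.9,z,s)*1000,1))
E
```

```text
t 13.625 p [ 0.5715 -0.0212  0.1094] rot [-8.6910e-01 -3.0183e+00  4.0000e-04] F [-0.13 -0.11 -0.28] w 0.613
front lid [-28.9   0.9  -8.5]
rear lid? [24.5  0.9 -8.4]
rear lid131 [27.8  0.9 -8.4]
rear base [23.7  0.9  6.6]
L [ -0.9 -25.5  -8.4]
R [-0.9 27.8 -8.5]
```

Request:
carry_out(commands=[{"tx": 0.0, "ty": 0.0, "tz": -0.02, "rx": 0.0, "ry": 0.0, "rz": 0.0, "jaw": 0.5}, {"tx": -0.008, "ty": -0.013, "tz": -0.04, "rx": 0.0, "ry": 0.0, "rz": -0.03, "jaw": 0.5}, {"tx": -0.022, "ty": -0.036, "tz": -0.055, "rx": 0.0, "ry": 0.0, "rz": -0.08, "jaw": 0.5}, {"tx": -0.042, "ty": -0.069, "tz": -0.06, "rx": 0.0, "ry": 0.0, "rz": -0.14, "jaw": 0.5}, {"tx": -0.064, "ty": -0.104, "tz": -0.06, "rx": 0.0, "ry": 0.0, "rz": -0.21, "jaw": 0.5}, {"tx": -0.086, "ty": -0.14, "tz": -0.06, "rx": 0.0, "ry": 0.0, "rz": -0.28, "jaw": 0.5}, {"tx": -0.108, "ty": -0.176, "tz": -0.06, "rx": 0.0, "ry": 0.0, "rz": -0.35, "jaw": 0.5}, {"tx": -0.128, "ty": -0.209, "tz": -0.06, "rx": 0.0, "ry": 0.0, "rz": -0.42, "jaw": 0.5}, {"tx": -0.146, "ty": -0.238, "tz": -0.06, "rx": 0.0, "ry": 0.0, "rz": -0.48, "jaw": 0.5}, {"tx": -0.157, "ty": -0.256, "tz": -0.06, "rx": 0.0, "ry": 0.0, "rz": -0.51, "jaw": 0.5}, {"tx": -0.163, "ty": -0.266, "tz": -0.06, "rx": 0.0, "ry": 0.0, "rz": -0.52, "jaw": 0.5}, {"tx": -0.163, "ty": -0.266, "tz": -0.06, "rx": 0.0, "ry": 0.0, "rz": -0.52, "jaw": 0.5}])

```text
time: 15.12
position: [0.5679, -0.3334, 0.169]
tool_rot: [-0.066, -3.14, -0.001]
ft_force: [-0.2, -0.0, -1.1]
grip_width: 0.619
```

Request:
carry_out(commands=[{"tx": 0.0, "ty": 0.0, "tz": 0.0, "rx": 0.0, "ry": 0.0, "rz": 0.0, "jaw": 0.5}, {"tx": 0.0, "ty": 0.0, "tz": 0.0, "rx": 0.0, "ry": 0.0, "rz": 0.0, "jaw": 0.5}])

```text
time: 15.38
position: [0.5688, -0.3317, 0.1698]
tool_rot: [0.061, 3.141, 0.001]
ft_force: [-0.3, 0.4, -1.6]
grip_width: 0.614
```

```bash
python3 - <<'E'
from h import *
st(); snap('wrist','wrist6')
im=cv2.imread('pics/wrist6.png'); c=im[90:290,120:390]; cv2.imwrite('pics/w6c.png',cv2.resize(c,None,fx=2.9,fy=2.9,interpolation=cv2.INTER_CUBIC))
E
```

```text
t 15.375 p [ 0.5688 -0.3317  0.1698] rot [6.1400e-02 3.1408e+00 8.0000e-04] F [-0.32  0.38 -1.56] w 0.614
```

View pics/w6c.png

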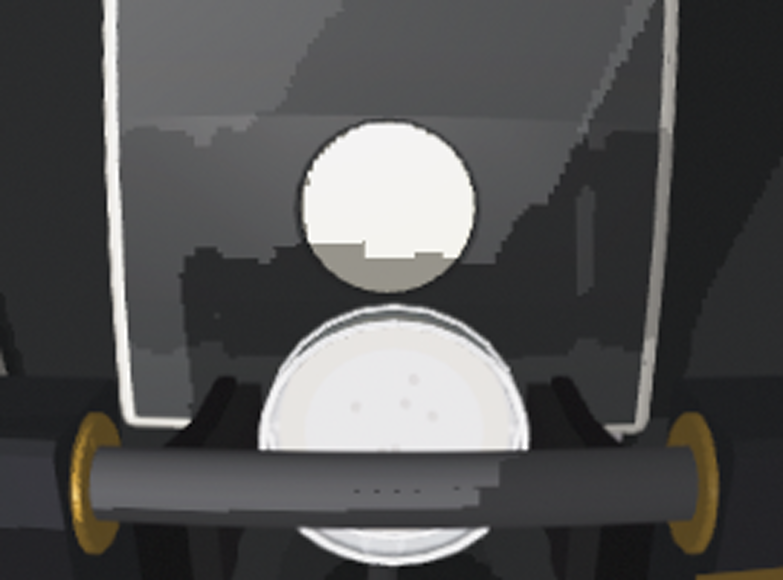

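View pics/wrist6.png

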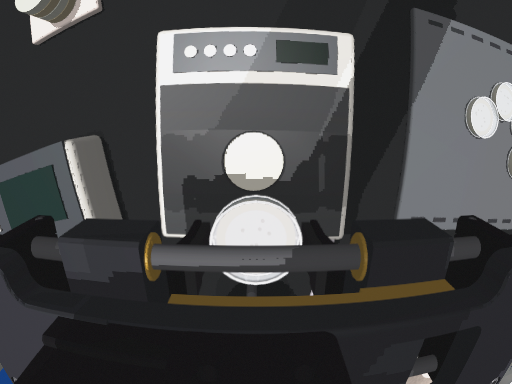

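```bash
python3 - <<'E'
from h import *
s=st()
lz=.1698+.0071
for n,u,v,z in [('floor T',388,121,.048),('floor B',388,292,.048),('floor L',303,206,.048),('floor R',473.5,206,.048),('front lid',393,565,lz),('rear lid',393,322,lz),('L',260,440,lz),('R',528,440,lz)]:
    print(n,np.round(tool('wrist6',120+u/2.9,90+v/2.9,z,s)*1000,1))
print(Ro.from_rotvec(s['tool_rot']).as_matrix().round(4))
# tool-frame cam orientation
d=np.load('pics/wrist6.npz');R=Ro.from_rotvec(s['tool_rot']).as_matrix();print((d['R']@R).round(3), R.T@(-d['R'].T@d['t']-np.array(s['position'])))
# hough/fit of floor
im=cv2.imread('pics/wrist6.png',0)
E
```

```text
t 15.425 p [ 0.5688 -0.332   0.1699] rot [6.1700e-02 3.1406e+00 4.0000e-04] F [ 0.33 -0.01 -0.8 ] w 0.617
floor T [ 55.7  -0.3 121.9]
floor B [ -2.2  -0.3 121.9]
floor L [ 27.5 -28.7 121.9]
floor R [ 27.5  28.3 121.9]
front lid [-28.5   1.4  -7. ]
rear lid [24.8  1.3 -7. ]
L [  0.4 -25.   -7. ]
R [ 0.4 28.1 -7. ]
[[-9.992e-01  3.930e-02  4.000e-04]
 [ 3.930e-02  9.992e-01  2.000e-04]
 [-4.000e-04  3.000e-04 -1.000e+00]]
[[ 0.001  1.    -0.   ]
 [-0.967  0.001 -0.255]
 [-0.255  0.     0.967]] [ 0.07018312  0.00119032 -0.1624901 ]
```

```bash
python3 - <<'E'
from h import *
def W(fn,ox,oy,k,u,v,z): return np.round(at(fn,ox+u/k,oy+v/k,z,True)*1000,1)
# wrist3 and wrist4 edges of the sliding dish along tool x, plus neighbours
th=np.radians(57.87); ty=np.array([np.cos(th),np.sin(th)]); tx=np.array([-np.sin(th),np.cos(th)])
for fn,oy,k,ox,pts in [('wrist3',90,3,130,[(377,237,.0268),(377,242,.0268),(377,409,.0268),(377,417,.0268)]),('wrist4',130,2.9,120,[(387,187,.0118),(387,203,.0268),(387,445,.0268)])]:
    for u,v,z in pts:
        w=W(fn,ox,oy,k,u,v,z); print(fn,v,z,w, 'tx',round(w[:2]@tx,1),'ty',round(w[:2]@ty,1))
for fn in ['wrist0','wrist1','wrist3','wrist4','wrist5','wrist6']:
    d=np.load(f'pics/{fn}.npz'); c=-d['R'].T@d['t']; print(fn,np.round(c,4),'zaxis',np.round(d['R'][2],4))
for fn,oy,k,ox,s in [('wrist3',90,3,130,.75),('wrist4',130,2.9,120,1)]: pass
im=cv2.imread('pics/wrist3.png'); cv2.imwrite('pics/w3d.png',cv2.resize(im[160:240,215:295],None,fx=7.4,fy=7.4,interpolation=cv2.INTER_CUBIC))
im=cv2.imread('pics/wrist6.png'); cv2.imwrite('pics/w6d.png',cv2.resize(im[180:300,200:310],None,fx=5,fy=5,interpolation=cv2.INTER_CUBIC))
E
```

```text
wrist3 237 0.0268 [549.4  -6.4  26.8] tx -468.7 ty 286.8
wrist3 242 0.0268 [550.6  -7.2  26.8] tx -470.1 ty 286.7
wrist3 409 0.0268 [593.7 -34.2  26.8] tx -521.0 ty 286.8
wrist3 417 0.0268 [595.9 -35.6  26.8] tx -523.6 ty 286.8
wrist4 187 0.0118 [551.2  -7.9  11.8] tx -471.0 ty 286.5
wrist4 203 0.0268 [550.5  -7.3  26.8] tx -470.1 ty 286.6
wrist4 445 0.0268 [595.6 -35.8  26.8] tx -523.4 ty 286.4
wrist0 [0.6492 0.0706 0.3841] zaxis [-0.0017 -0.2558 -0.9667]
wrist1 [0.4626 0.0486 0.2845] zaxis [ 0.2148 -0.1365 -0.9671]
wrist3 [0.5119 0.0171 0.2777] zaxis [ 0.2146 -0.1359 -0.9672]
wrist4 [0.5128 0.0176 0.1834] zaxis [ 0.2167 -0.1359 -0.9667]
wrist5 [0.5126 0.0169 0.2732] zaxis [ 0.2181 -0.136  -0.9664]
wrist6 [ 0.4987 -0.328   0.3324] zaxis [ 0.2555 -0.0094 -0.9668]
```

View pics/w3d.png

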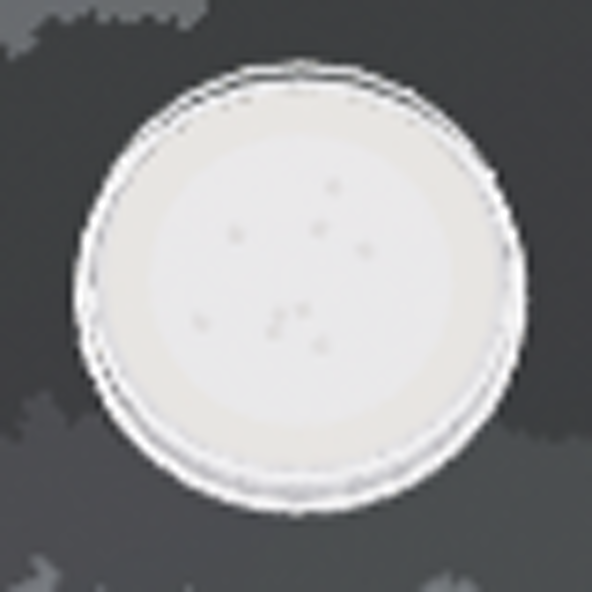

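View pics/w6d.png

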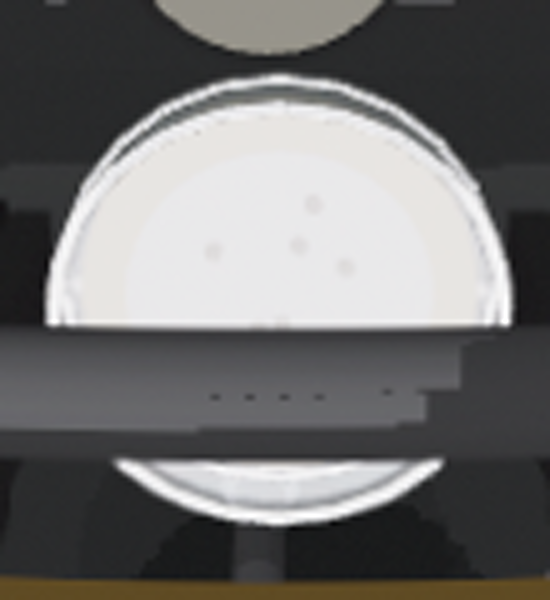

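Request:
carry_out(commands=[{"tx": 0.008, "ty": -0.0005, "tz": 0.005, "rx": 0.0, "ry": 0.0, "rz": 0.0, "jaw": 0.5}, {"tx": 0.018, "ty": -0.001, "tz": 0.015, "rx": 0.0, "ry": 0.0, "rz": 0.0, "jaw": 0.5}, {"tx": 0.026, "ty": -0.0017, "tz": 0.03, "rx": 0.0, "ry": 0.0, "rz": 0.0, "jaw": 0.5}, {"tx": 0.0285, "ty": -0.0017, "tz": 0.045, "rx": 0.0, "ry": 0.0, "rz": 0.0, "jaw": 0.5}, {"tx": 0.0285, "ty": -0.0017, "tz": 0.06, "rx": 0.0, "ry": 0.0, "rz": 0.0, "jaw": 0.5}, {"tx": 0.0285, "ty": -0.0017, "tz": 0.075, "rx": 0.0, "ry": 0.0, "rz": 0.0, "jaw": 0.5}, {"tx": 0.0285, "ty": -0.0017, "tz": 0.088, "rx": 0.0, "ry": 0.0, "rz": 0.0, "jaw": 0.5}, {"tx": 0.0285, "ty": -0.0017, "tz": 0.096, "rx": 0.0, "ry": 0.0, "rz": 0.0, "jaw": 0.5}, {"tx": 0.0285, "ty": -0.0017, "tz": 0.1, "rx": 0.0, "ry": 0.0, "rz": 0.0, "jaw": 0.5}, {"tx": 0.0285, "ty": -0.0017, "tz": 0.1, "rx": 0.0, "ry": 0.0, "rz": 0.0, "jaw": 0.5}, {"tx": 0.0285, "ty": -0.0017, "tz": 0.1, "rx": 0.0, "ry": 0.0, "rz": 0.0, "jaw": 0.5}])

```text
time: 16.8
position: [0.5403, -0.3339, 0.0704]
tool_rot: [0.064, 3.14, -0.001]
ft_force: [-0.0, -0.0, -1.7]
grip_width: 0.613
```

```bash
python3 - <<'E'
from h import *
st(); snap('wrist','wrist7'); snap('side','side7'); snap('scene','scene7'); st()
im=cv2.imread('pics/wrist7.png'); c=im[110:310,120:390]; cv2.imwrite('pics/w7c.png',cv2.resize(c,None,fx=2.9,fy=2.9,interpolation=cv2.INTER_CUBIC))
im=cv2.imread('pics/side7.png'); c=im[240:370,220:380]; cv2.imwrite('pics/s7c.png',cv2.resize(c,None,fx=4.5,fy=4.5,interpolation=cv2.INTER_CUBIC))
E
```

```text
t 16.8 p [ 0.5403 -0.3339  0.0704] rot [ 6.4000e-02  3.1399e+00 -9.0000e-04] F [-0.01 -0.02 -1.67] w 0.613
t 16.95 p [ 0.5401 -0.3338  0.0702] rot [ 6.4000e-02  3.1401e+00 -7.0000e-04] F [-0.12 -0.8  -0.9 ] w 0.615
```

View pics/w7c.png

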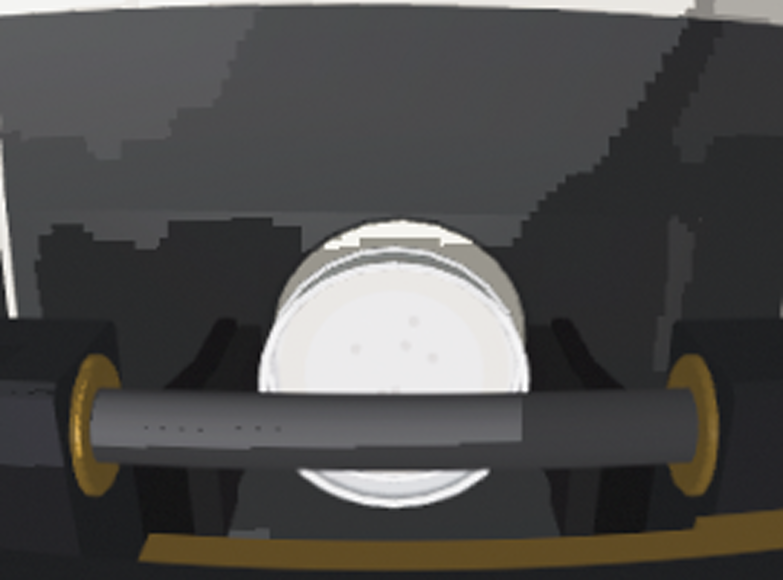

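View pics/s7c.png

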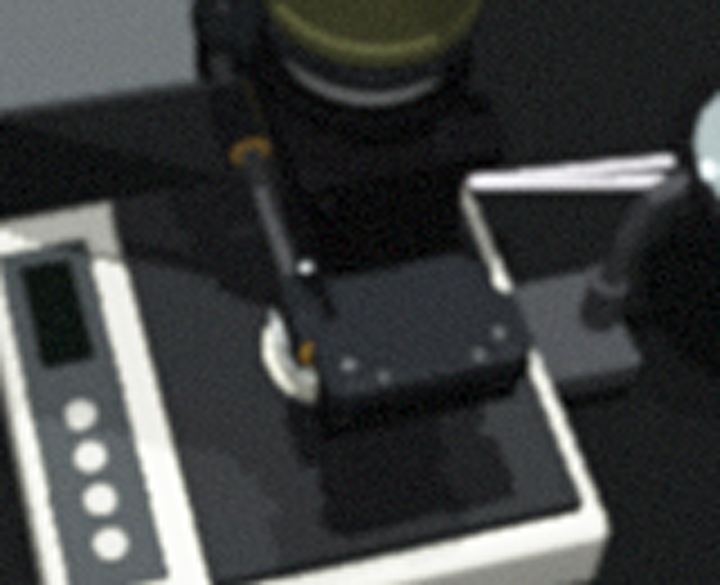

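```bash
python3 - <<'E'
from h import *
im=cv2.imread('pics/wrist7.png'); cv2.imwrite('pics/w7d.png',cv2.resize(im[175:300,200:310],None,fx=4.8,fy=4.8,interpolation=cv2.INTER_CUBIC))
s=ctrl.get_state(); p=s['position']
lz=p[2]+.0071
for n,u,v,z in [('floor T',400,219,.048),('floor L',277,310,.048),('floor R',525,318,.048),('front lid',394,507,lz),('rear lid',394,263,lz),('L',260,382,lz),('R',528,382,lz)]:
    print(n,np.round(tool('wrist7',120+u/2.9,110+v/2.9,z,s)*1000,1))
E
```

```text
floor T [26.5  2.5 22.2]
floor L [  5.1 -25.5  22.2]
floor R [ 3.2 31.3 22.2]
front lid [-28.7   1.2  -7.1]
rear lid [24.9  1.2 -7.1]
L [  0.2 -25.4  -7.1]
R [ 0.3 27.8 -7.1]
```

View pics/w7d.png

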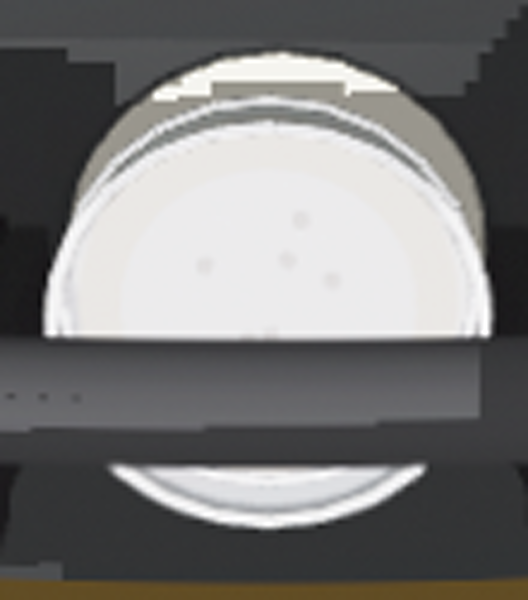

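Request:
carry_out(commands=[{"tx": 0.0003, "ty": 0.0007, "tz": 0.002, "rx": 0.0, "ry": 0.0, "rz": 0.0, "jaw": 0.5}, {"tx": 0.0005, "ty": 0.0014, "tz": 0.004, "rx": 0.0, "ry": 0.0, "rz": 0.0, "jaw": 0.5}, {"tx": 0.0005, "ty": 0.0014, "tz": 0.005, "rx": 0.0, "ry": 0.0, "rz": 0.0, "jaw": 0.5}, {"tx": 0.0005, "ty": 0.0014, "tz": 0.006, "rx": 0.0, "ry": 0.0, "rz": 0.0, "jaw": 0.5}, {"tx": 0.0005, "ty": 0.0014, "tz": 0.006, "rx": 0.0, "ry": 0.0, "rz": 0.0, "jaw": 0.5}])

```text
time: 17.58
position: [0.5394, -0.3322, 0.0636]
tool_rot: [-0.064, -3.141, -0.0]
ft_force: [-0.3, -0.3, -1.3]
grip_width: 0.618
```

```bash
python3 - <<'E'
from h import *
s=st(); snap('wrist','wrist8')
im=cv2.imread('pics/wrist8.png'); cv2.imwrite('pics/w8d.png',cv2.resize(im[175:300,200:310],None,fx=4.8,fy=4.8,interpolation=cv2.INTER_CUBIC))
E
```

```text
t 17.575 p [ 0.5394 -0.3322  0.0636] rot [-6.4000e-02 -3.1408e+00 -1.0000e-04] F [-0.28 -0.26 -1.3 ] w 0.618
```

View pics/w8d.png

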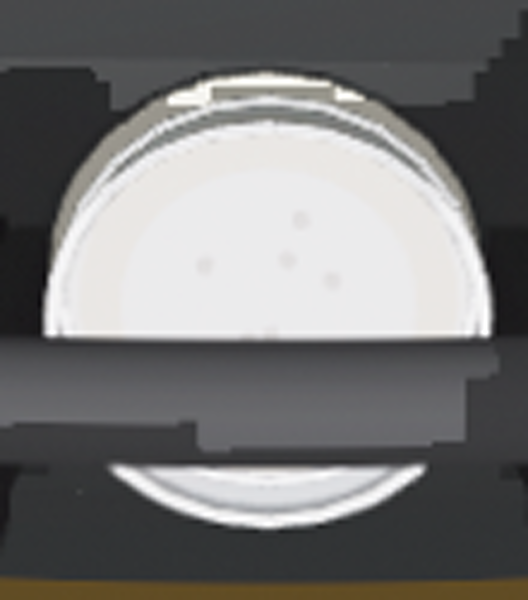

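```bash
python3 - <<'E'
from h import *
s=ctrl.get_state()
for n,u,v,z in [('rim T',266,72,.054),('rim L',50,245,.054),('rim R',481,245,.054),('dish front',268,528,.0707),('rear lid',268,123,.0707),('base rear',268,97,.0557)]:
    print(n,np.round(tool('wrist8',200+u/4.8,175+v/4.8,z,s)*1000,1))
E
```

```text
rim T [26.9  1.   9.7]
rim L [  3.7 -27.    9.7]
rim R [ 3.8 29.   9.7]
dish front [-28.5   1.3  -7. ]
rear lid [25.2  1.3 -7. ]
base rear [24.2  1.3  8. ]
```

Request:
carry_out(commands=[{"tx": 0.0, "ty": 0.0, "tz": 0.0005, "rx": 0.0, "ry": 0.0, "rz": 0.0, "jaw": 0.5}, {"tx": 0.0, "ty": 0.0, "tz": 0.001, "rx": 0.0, "ry": 0.0, "rz": 0.0, "jaw": 0.5}, {"tx": 0.0, "ty": 0.0, "tz": 0.0015, "rx": 0.0, "ry": 0.0, "rz": 0.0, "jaw": 0.5}])

```text
time: 18.0
position: [0.5394, -0.3322, 0.0622]
tool_rot: [0.064, 3.141, -0.0]
ft_force: [0.3, -1.0, -2.4]
grip_width: 0.618
```

Request:
carry_out(commands=[{"tx": 0.0, "ty": 0.0, "tz": 0.0005, "rx": 0.0, "ry": 0.0, "rz": 0.0, "jaw": 0.5}, {"tx": 0.0, "ty": 0.0, "tz": 0.001, "rx": 0.0, "ry": 0.0, "rz": 0.0, "jaw": 0.5}])

```text
time: 18.25
position: [0.5394, -0.3322, 0.0612]
tool_rot: [0.064, 3.141, 0.0]
ft_force: [-0.1, 0.6, -0.6]
grip_width: 0.617
```

Request:
carry_out(commands=[{"tx": 0.0, "ty": 0.0, "tz": 0.0005, "rx": 0.0, "ry": 0.0, "rz": 0.0, "jaw": 0.5}, {"tx": 0.0, "ty": 0.0, "tz": 0.001, "rx": 0.0, "ry": 0.0, "rz": 0.0, "jaw": 0.5}])

```text
time: 18.5
position: [0.5394, -0.3322, 0.0602]
tool_rot: [0.064, 3.141, -0.0]
ft_force: [-0.5, 0.2, -0.9]
grip_width: 0.616
```

Inside the recess, with no contact. Continuing slowly.

Request:
carry_out(commands=[{"tx": 0.0, "ty": 0.0, "tz": 0.0005, "rx": 0.0, "ry": 0.0, "rz": 0.0, "jaw": 0.5}, {"tx": 0.0, "ty": 0.0, "tz": 0.001, "rx": 0.0, "ry": 0.0, "rz": 0.0, "jaw": 0.5}, {"tx": 0.0, "ty": 0.0, "tz": 0.0015, "rx": 0.0, "ry": 0.0, "rz": 0.0, "jaw": 0.5}])

```text
time: 18.88
position: [0.5394, -0.3323, 0.0587]
tool_rot: [0.064, 3.141, -0.0]
ft_force: [-0.1, 0.7, -1.4]
grip_width: 0.617
```

Request:
carry_out(commands=[{"tx": 0.0, "ty": 0.0, "tz": 0.0004, "rx": 0.0, "ry": 0.0, "rz": 0.0, "jaw": 0.5}, {"tx": 0.0, "ty": 0.0, "tz": 0.0008, "rx": 0.0, "ry": 0.0, "rz": 0.0, "jaw": 0.5}, {"tx": 0.0, "ty": 0.0, "tz": 0.0012, "rx": 0.0, "ry": 0.0, "rz": 0.0, "jaw": 0.5}])

```text
time: 19.25
position: [0.5394, -0.3322, 0.0575]
tool_rot: [0.064, 3.141, -0.0]
ft_force: [0.1, 0.2, -0.2]
grip_width: 0.618
```

Request:
carry_out(commands=[{"tx": 0.0, "ty": 0.0, "tz": 0.0003, "rx": 0.0, "ry": 0.0, "rz": 0.0, "jaw": 0.5}, {"tx": 0.0, "ty": 0.0, "tz": 0.0006, "rx": 0.0, "ry": 0.0, "rz": 0.0, "jaw": 0.5}])

```text
time: 19.5
position: [0.5394, -0.3322, 0.0569]
tool_rot: [0.064, 3.141, -0.0]
ft_force: [1.0, -0.2, -1.1]
grip_width: 0.618
```

Request:
carry_out(commands=[{"tx": 0.0, "ty": 0.0, "tz": 0.0002, "rx": 0.0, "ry": 0.0, "rz": 0.0, "jaw": 0.5}, {"tx": 0.0, "ty": 0.0, "tz": 0.0004, "rx": 0.0, "ry": 0.0, "rz": 0.0, "jaw": 0.5}])

```text
time: 19.75
position: [0.5394, -0.3322, 0.0565]
tool_rot: [0.064, 3.141, -0.0]
ft_force: [0.8, 0.8, -0.1]
grip_width: 0.617
```

Request:
carry_out(commands=[{"tx": 0.0, "ty": 0.0, "tz": 0.0002, "rx": 0.0, "ry": 0.0, "rz": 0.0, "jaw": 0.5}, {"tx": 0.0, "ty": 0.0, "tz": 0.0003, "rx": 0.0, "ry": 0.0, "rz": 0.0, "jaw": 0.5}])

```text
time: 20.0
position: [0.5394, -0.3322, 0.0563]
tool_rot: [0.064, 3.141, -0.0]
ft_force: [-0.6, 0.0, 0.3]
grip_width: 0.616
```

Request:
carry_out(commands=[{"tx": 0.0, "ty": 0.0, "tz": 0.0001, "rx": 0.0, "ry": 0.0, "rz": 0.0, "jaw": 0.5}, {"tx": 0.0, "ty": 0.0, "tz": 0.0003, "rx": 0.0, "ry": 0.0, "rz": 0.0, "jaw": 0.5}])

```text
time: 20.25
position: [0.5394, -0.3322, 0.0563]
tool_rot: [0.064, 3.141, -0.0]
ft_force: [-0.7, 0.5, 1.8]
grip_width: 0.618
```

Request:
carry_out(commands=[{"tx": 0.0, "ty": 0.0, "tz": 0.0, "rx": 0.0, "ry": 0.0, "rz": 0.0, "jaw": 0.63}, {"tx": 0.0, "ty": 0.0, "tz": 0.0, "rx": 0.0, "ry": 0.0, "rz": 0.0, "jaw": 0.66}, {"tx": 0.0, "ty": 0.0, "tz": 0.0, "rx": 0.0, "ry": 0.0, "rz": 0.0, "jaw": 0.75}, {"tx": 0.0, "ty": 0.0, "tz": 0.0, "rx": 0.0, "ry": 0.0, "rz": 0.0, "jaw": 0.85}, {"tx": 0.0, "ty": 0.0, "tz": 0.0, "rx": 0.0, "ry": 0.0, "rz": 0.0, "jaw": 0.95}, {"tx": 0.0, "ty": 0.0, "tz": 0.0, "rx": 0.0, "ry": 0.0, "rz": 0.0, "jaw": 0.95}])

```text
time: 21.0
position: [0.5394, -0.3322, 0.0559]
tool_rot: [0.064, 3.141, -0.0]
ft_force: [0.4, 0.5, -0.4]
grip_width: 0.927
```

Request:
carry_out(commands=[{"tx": 0.0, "ty": 0.0, "tz": -0.005, "rx": 0.0, "ry": 0.0, "rz": 0.0, "jaw": 0.95}, {"tx": 0.0, "ty": 0.0, "tz": -0.02, "rx": 0.0, "ry": 0.0, "rz": 0.0, "jaw": 0.95}, {"tx": 0.0, "ty": 0.0, "tz": -0.04, "rx": 0.0, "ry": 0.0, "rz": 0.0, "jaw": 0.95}, {"tx": 0.0, "ty": 0.0, "tz": -0.06, "rx": 0.0, "ry": 0.0, "rz": 0.0, "jaw": 0.95}, {"tx": 0.0, "ty": 0.0, "tz": -0.08, "rx": 0.0, "ry": 0.0, "rz": 0.0, "jaw": 0.95}, {"tx": 0.0, "ty": 0.0, "tz": -0.1, "rx": 0.0, "ry": 0.0, "rz": 0.0, "jaw": 0.95}, {"tx": 0.0, "ty": 0.0, "tz": -0.12, "rx": 0.0, "ry": 0.0, "rz": 0.0, "jaw": 0.95}, {"tx": -0.0, "ty": 0.03, "tz": -0.13, "rx": 0.0, "ry": 0.0, "rz": 0.0, "jaw": 0.95}, {"tx": -0.0, "ty": 0.06, "tz": -0.13, "rx": 0.0, "ry": 0.0, "rz": 0.0, "jaw": 0.95}, {"tx": -0.0, "ty": 0.06, "tz": -0.13, "rx": 0.0, "ry": 0.0, "rz": 0.0, "jaw": 0.95}])

```text
time: 22.25
position: [0.5429, -0.269, 0.187]
tool_rot: [0.057, 3.14, 0.002]
ft_force: [0.5, 0.1, -0.2]
grip_width: 0.951
```

```bash
python3 - <<'E'
from h import *
s=st(); snap('wrist','wrist9'); snap('side','side9'); snap('scene','scene9')
im=cv2.imread('pics/wrist9.png'); cv2.imwrite('pics/w9d.png',cv2.resize(im[90:270,130:370],None,fx=3.3,fy=3.3,interpolation=cv2.INTER_CUBIC))
im=cv2.imread('pics/scene9.png'); cv2.imwrite('pics/sc9d.png',cv2.resize(im[160:280,30:160],None,fx=5,fy=5,interpolation=cv2.INTER_CUBIC))
E
```

```text
t 22.25 p [ 0.5429 -0.269   0.187 ] rot [5.65e-02 3.14e+00 1.80e-03] F [ 0.51  0.1  -0.21] w 0.951
```

View pics/w9d.png

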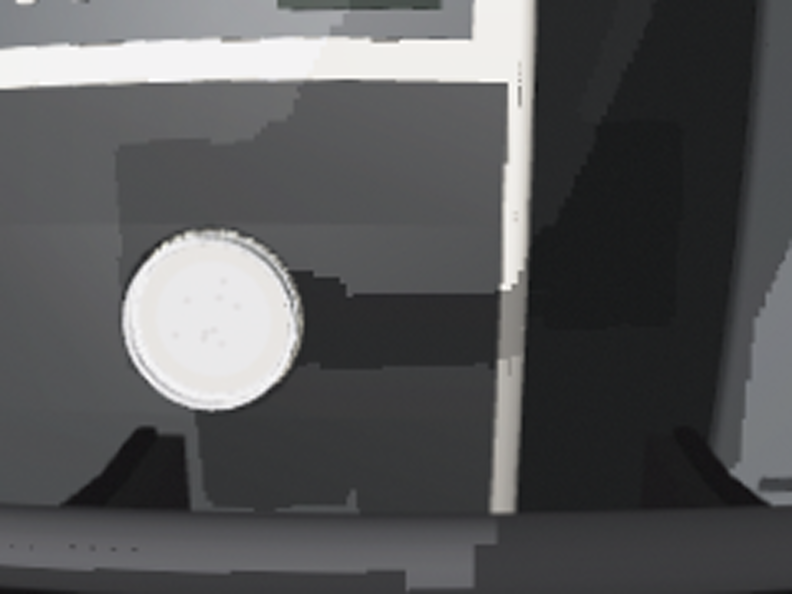

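View pics/sc9d.png

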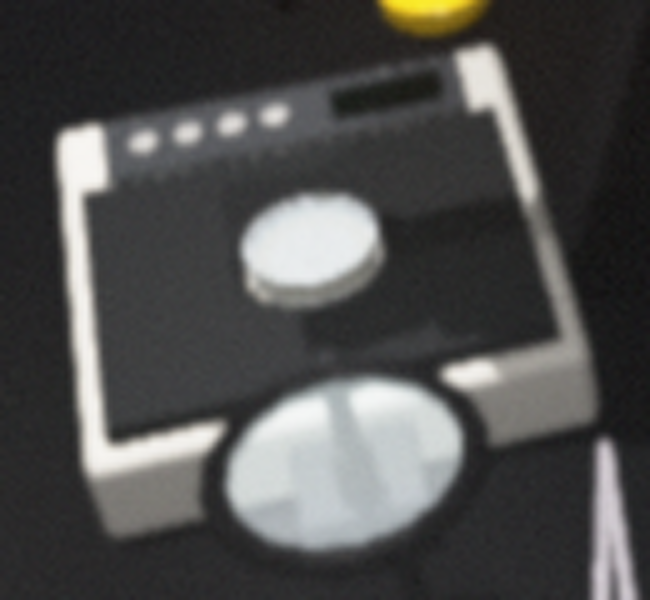

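View pics/side9.png

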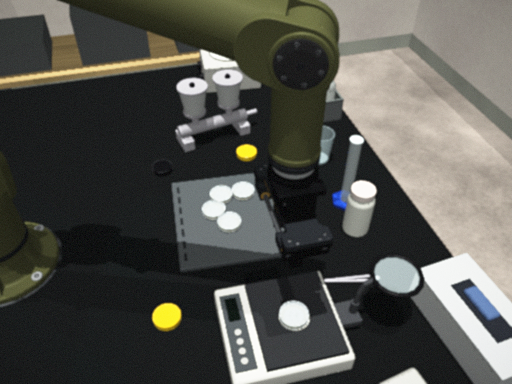

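```bash
python3 - <<'E'
from h import *
s=ctrl.get_state()
for n,u,v,z in [('lid L',124,318,.063),('lid R',297,318,.063),('T',212,233,.063),('B',212,410,.063)]: print(n,np.round(at('wrist9',130+u/3.3,90+v/3.3,z,True),4))
a=cv2.imread('pics/side0.png',0)[180:240,195:265];b=cv2.imread('pics/side9.png',0)[180:240,195:265]
a=(a>170).astype('uint8');b=(b>170).astype('uint8')
b2=b; print('white px before/after',a.sum(),b.sum(),'appeared',((b==1)&(a==0)).sum())
print(ctrl.close_job())
E
```

```text
lid L [ 0.5379 -0.3574  0.063 ]
lid R [ 0.54   -0.3031  0.063 ]
T [ 0.513  -0.3272  0.063 ]
B [ 0.5685 -0.332   0.063 ]
white px before/after 1554 1304 appeared 45
the job is handed in; nothing more can be done
None
```

The middle dish is in the colony counter's recess, released and standing level as far as I can see. The job is handed in at about 22 s of the 72 s allowed.

- **Slide:** I closed the fingers and felt for the lid, which was at 26.9 mm, so the tray top is about 11.8 mm above the bench. With 4–8 N on the lid I slid the dish about 62 mm out on the open side. The camera showed it about 26 mm clear of the nearest dishes.
- **Pick up:** I gripped it by its sides with 6 N; the jaws stopped at 54 mm, the dish's width.
- **Set down:** I centred it over the recess from the wrist camera images, to within about 0.5 mm. It went in with no sideways contact, and I felt the floor at about 2–3 N. The fingertip height there puts its underside about 48.4 mm above the bench, against a nominal 48 mm.
- **After release:** the force reading fell back to zero, and the arm was raised clear and touching nothing. The wrist and scene pictures show the dish in the recess, level and not caught on the rim.
- **The other four dishes:** the side picture shows them where they were at the start. A before-and-after pixel check found 45 new white pixels out of about 1,500, which looks like edge noise and lighting, though I did not check further.

The side camera's first estimate of the recess was about 3–4 mm off the wrist camera's in x. I used the wrist camera, and the clean fit agreed with it.

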